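# Lock the wire reel's collar onto the spindle flat

### The job

Turn the reel's collar on its spindle until its set screw faces the flat on the shaft and the screw's sprung nose drops onto it, then tighten the black thumb knob clockwise until the nose is firmly clamped on the flat (the knob comes up hard; about 0.2 N m of twist, never more than 0.3). Let go and leave everything else on the bench where it is.

Things in the scene. Friction and masses are not known exactly. Their poses are not given: they have to be found in the camera images.
- stand: Bolted-down reel stand; origin under the collar, at bench height. y axis: along the shaft towards the clear reel and blue upright; z up; x roughly away from the robot. Steel base plate 150 mm in x, y from -60 to 200 mm, 12 mm thick. The braked steel shaft runs along y, 115 mm up, its bare end at y = -75 mm.
- axis (a point): Point on the shaft's centre line under the collar's set screw, 115 mm above the bench; axes as the stand's. The shaft is 34 mm thick with a flat 3 mm deep, 19 mm wide, along all its length. The flat faces up, give or take 0.4 rad (direction not measured; a yellow paint line marks it on the bare end).
- collar (a joint): Angle of the collar on the shaft (rad): 0 = set screw straight up, positive = leaning to the robot (-x of the stand); stops at +-1.3, starts at 0.8 to 1.0. Turns with little friction (a push of under 6 N at the knob) and stays put. Within about 0.3 rad of the flat the nose drops and pulls the collar on, ahead of what pushes it; going past, the nose climbs out again.
- collar_mid (a point): Middle of the dark steel collar, on the shaft's axis; turns with it. 56 mm diameter, 34 mm long along the shaft. A 44 mm hub joins it to a clear reel (170 mm diameter, flanges from y = 95 to 139 mm of the stand) that turns with it. Its z axis points out along the set screw.
- knob_grip (a point): Centre of the set screw's round thumb knob, black with orange top, 28 mm diameter, 22 mm long, on a 12 mm stem, 53 to 55 mm from the shaft's axis at the start. z axis points outwards along the screw; the point does not spin. Clockwise seen from outside tightens, 3 mm inward per rad. It stays where it is left.
- knob_top (a point): Middle of the knob's orange top, 11 mm outside its centre; does not spin. On the flat the knob comes up hard after 1.5 to 2.1 rad in all. Turning takes 0.11 to 0.16 N m before that, then climbs 0.3 to 0.6 N m per rad of hand turn. 0.09 N m of it is friction: a reading taken after the hand has stopped can be up to 0.18 N m lower. Let go, it backs off to at most 30 N on the nose.
- nose: The set screw's sprung brass nose, a square-ended foot 10 mm wide, hidden in the collar; origin in the middle of the end face that bears on the shaft. Spring 2.5 N/mm: 13 to 18 N on the round, 5 to 10 N on the flat before tightening. 17 mm from axis on the round, 14 mm squarely on the flat.

How it is judged:
On the way:
1. the nose of the set screw has dropped onto the flat (its end within 15.6 mm of the shaft's axis) (distance between nose and axis below 0.0156 m), for 0.2 s.
At the end, for the whole second after the job is handed in: The nose sits squarely on the flat (its end less than 15.1 mm from the shaft's axis), clamped with more than 22 N, the collar at rest (distance between nose and axis below 0.0151 m and contact force between nose and anything else above 22 N and velocity of joint collar between -0.05 and 0.05 rad/s); the robot touches nothing.
It fails at once if the screw is over-tightened: its nose presses with more than 120 N (contact force between nose and anything else above 120 N).
It fails at once if another thing on the bench is shifted by more than 20 mm (distance of any of cap_adapter, spare_collar, spare_screw, hex_key, driver, spanner, angle_plate, oiler from where it was at the start of the episode above 0.02 m).
It also fails if it takes over 72 s, if anything falls off the work surface, if the arm or the gripper's body presses on something with over 40 N, if the wrist force passes 120 N, or if a joint passes its speed limit or range.

### The arm

A 7-joint arm with a two-finger parallel gripper is mounted at the origin on the work surface. World frame = base frame: x ahead of the robot, y to its left, z up, the work surface at z = 0. Lengths are in m, angles in rad, forces in N, time in s.
With the tool pointing down it reaches from about 0.4 to 0.85 m from the base axis. Payload 10.4 kg.
Tool frame: the origin (TCP) lies between the finger pads; the fingertips stand tip_extent ahead of it and the grasp point (between the pads) lies 2 mm behind it (tip_extent is the distance from the TCP to the fingertips, in m); z points along the fingers, y is the direction in which the jaws open and shut (so a half turn about z gives the same grasp; the last joint's range is limited). The gripper opens to 87 mm and grips with 3 to 60 N. Pads are 19 mm wide; open, the fingers measure 117 mm over their backs; the gripper's body (75 mm by 190 mm) begins 51 mm behind the grasp point.
Start: joints at [1.275, 0.332, -0.065, 1.46, 0.022, 1.35, -0.088], TCP at [0.168, -0.602, 0.24] pointing down, gripper open.
Joint ranges: [-2.6, 2.6], [-0.5, 2.12], [-1.47, 1.34], [0.16, 2.42], [-1.27, 4.41], [0.06, 2.06], [-2.6, 2.6]. Speed limits (rad/s): [2.22, 2.22, 2.79, 2.79, 3.14, 3.14, 3.14].

### API

Orientations are given as a unit quaternion [x, y, z, w].
In Python, from bench import read_state, camera, camera_params, close_job, tip_extent gives the robot as it stands. The module is installed in compiled form; this text tells all that it offers.
- The arm moves only by the tool send_rows, never from a script. Its argument "steps" is a list of rows, each a list of 7 numbers: the turn, a rotation vector about the tool's x, y, z in degrees, then the shift along the tool's x, y, z in m, then the gripper's target within -1 to 1 (shut at 1, half-way at 0, fully open at -1). In form: [[ax, ay, az, x, y, z, jaw], ...]. A call has exactly 10 rows; each row shifts and turns the pose as measured when the row begins, along the tool's axes as they then stand; what a row does not reach is not made up. A row lasts 1/10 s, in which the tool goes at most 50 mm and 8.59 degrees, less where a joint would pass 70% of its speed; a pose out of reach is approached as far as the arm can. A call with a gripper value outside its range is refused whole. The fingers move at their own pace and stop on an object; "force" is the grip in N (left out, the last holds). Time passes only in rows, so rows that do not move let the fingers close, or fill a call up. It gives the time, the measured TCP pose, the force and the opening at its end, in the units of the state.
- read_state(): the state, without advancing time (a new reading comes with each control period).
- camera(name): name is "scene" or "top"; returns (picture, depth): 480x640x3 uint8, blue, green, red; 480x640 float32, m along the optical axis (not along the pixel's ray), 0 where there is no reading.
- camera_params(name): a dict with "camera_matrix" (3x3 intrinsics, pixels), "dist" ([k1, k2, p1, p2, k3] as OpenCV has them; the pictures are not rectified), "world_from_camera" (4x4, takes a point from camera to world coordinates). Camera axes: x right, y down, z forward; pixel columns grow to the right and rows downward; lengths in m; the calibration is good to about 2 mm. A picture is of the moment at which its call begins. camera_params takes no time and is no camera call.
- close_job(): hands the job in, once; it reports no verdict.
The state is a dict: "time": time; "joint_positions": joint angles; "joint_vel": joint speeds; "joint_torque": joint torques, N m; "ee_pos": TCP position; "eef_rot": TCP orientation; "ft_force": force on the tool from outside, world axes, zero at the start; "torque": the same for the moment, N m; "width": finger opening in m.
Only numpy, scipy, OpenCV 4.12 (cv2) and the standard library are available. Lean on these libraries where they do the work, as an engineer would, in place of code of your own. Each camera call takes 0.05 s, during which the arm holds its last target.

## Working session

There is one attempt and no reset: what is moved stays moved. The work goes in short steps, Python scripts to look and compute and a tool call to move; the robot and the scene stay as the last step left them, time stands still between calls to the robot, and variables do not carry over. Pictures are saved under pics/ and viewed, and the job is handed in when it is done.

Besides the shell and the picture viewer there is one more tool, called after ">>>" by a JSON object that holds its "name" and its "arguments". send_rows: Moves the arm, as the interface text tells. Its arguments: {"type":"object","properties":{"steps":{"type":"array"},"force":{"type":"number"}},"required":["steps"]}

```bash
mkdir -p pics; ls
python3 - <<'E'
from bench import *
import cv2,numpy as np
print(read_state(), tip_extent)
for n in("scene","top"):
    p,d=camera(n); cv2.imwrite(f"pics/{n}0.png",p); np.save(f"{n}0.npy",d); print(n,camera_params(n))
E
```

```text
pics
{'time': 0.0, 'joint_positions': array([ 1.27541427,  0.33290358, -0.06471494,  1.4609281 ,  0.02158672,
        1.34989933, -0.08848182]), 'joint_vel': array([-1.27044455e-03,  1.34340993e-03,  6.33428757e-04,  4.90959599e-04,
        1.33216174e-05,  1.63883423e-04, -7.07567969e-04]), 'joint_torque': array([-2.78470015e-04, -6.23253322e+01,  2.45495327e-02, -3.89892805e+01,
       -6.14311569e-02,  3.94599012e-02,  1.66245513e-04]), 'ee_pos': array([ 0.16829377, -0.60154215,  0.23874046]), 'eef_rot': array([ 9.90709489e-01,  1.35993333e-01, -1.21878876e-04, -7.11339539e-04]), 'ft_force': array([ 0.66860525,  0.03757996, -0.46446122]), 'torque': array([ 0.0182857 , -0.00104912,  0.02019916]), 'width': 0.08718013270102411} 0.017
scene {'camera_matrix': array([[450.96172272,   0.        , 319.81415418],
       [  0.        , 450.96172272, 242.31281347],
       [  0.        ,   0.        ,   1.        ]]), 'dist': array([0.02418627, 0.        , 0.        , 0.        , 0.        ]), 'world_from_camera': array([[ 9.54370429e-03,  5.67925529e-01, -8.23024612e-01,
         1.10038584e+00],
       [ 9.99868028e-01, -1.62412117e-02,  3.87164657e-04,
        -4.90392891e-03],
       [-1.31470363e-02, -8.22919690e-01, -5.68005580e-01,
         4.98582637e-01],
       [ 0.00000000e+00,  0.00000000e+00,  0.00000000e+00,
         1.00000000e+00]])}
top {'camera_matrix': array([[519.66661032,   0.        , 309.41497245],
       [  0.        , 519.66661032, 251.60962326],
       [  0.        ,   0.        ,   1.        ]]), 'dist': array([-0.11591046,  0.        ,  0.        ,  0.        ,  0.        ]), 'world_from_camera': array([[-0.00876297, -0.9821505 ,  0.18789253,  0.46244295],
       [-0.99979879,  0.00521488, -0.01936968,  0.00855016],
       [ 0.0180441 , -0.18802446, -0.98199858,  0.79038667],
       [ 0.        ,  0.        ,  0.        ,  1.        ]])}
```

View pics/scene0.png

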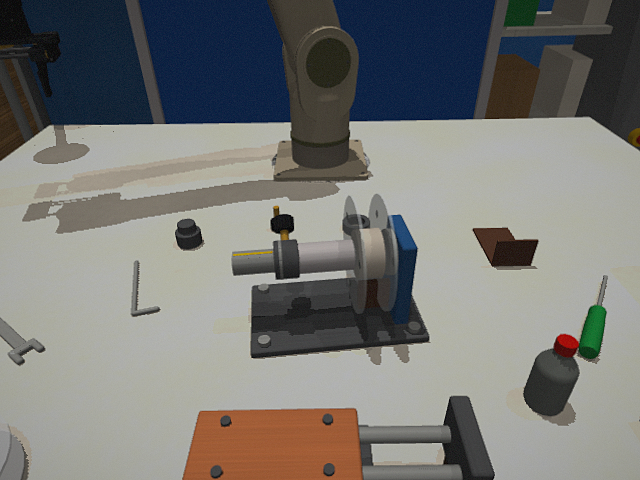

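View pics/top0.png

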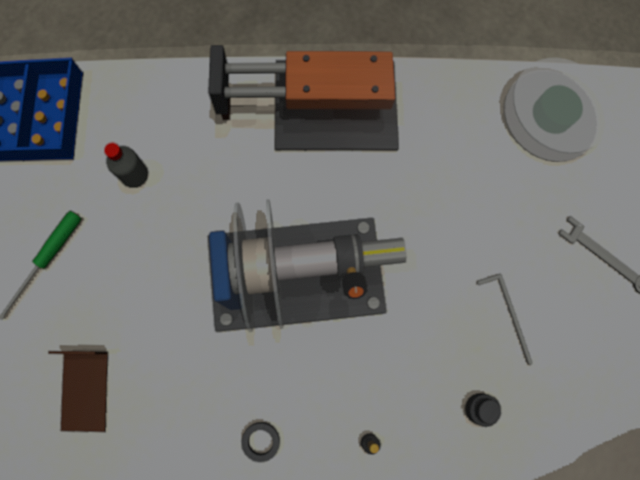

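The scene view shows the stand with shaft, with collar near (288,258) and the knob at (283,224). The top view shows the collar at (348,258), the knob leaning towards the robot at (354,287), and the yellow line on the bare end around (383,252). Enlarging next.

```bash
cat > h.py <<'E'
from bench import *
import cv2,numpy as np
from scipy.spatial.transform import Rotation as R
def w(n,u,v,d):
    P=camera_params(n);q=cv2.undistortPoints(np.array([[[u,v]]],float),P["camera_matrix"],P["dist"])[0,0]
    T=P["world_from_camera"];return T[:3,:3]@np.array([q[0]*d,q[1]*d,d])+T[:3,3]
def ray(n,u,v):
    T=camera_params(n)["world_from_camera"];o=T[:3,3];r=w(n,u,v,1)-o;return o,r/np.linalg.norm(r)
def tri(a,b):
    o1,r1=ray("scene",*a);o2,r2=ray("top",*b)
    s=np.linalg.lstsq(np.c_[r1,-r2],o2-o1,rcond=None)[0];p=o1+s[0]*r1;q=o2+s[1]*r2
    return (p+q)/2,np.linalg.norm(p-q)
def proj(n,X):
    P=camera_params(n);T=np.linalg.inv(P["world_from_camera"]);
    return cv2.projectPoints(np.atleast_2d(X).astype(float),cv2.Rodrigues(T[:3,:3])[0],T[:3,3],P["camera_matrix"],P["dist"])[0][:,0]
def cloud(n,d):
    P=camera_params(n);v,u=np.mgrid[0:480,0:640]
    q=cv2.undistortPoints(np.c_[u.ravel(),v.ravel()].astype(float)[:,None],P["camera_matrix"],P["dist"])[:,0]
    T=P["world_from_camera"];c=np.c_[q,np.ones(len(q))]*d.reshape(-1,1)
    return (c@T[:3,:3].T+T[:3,3]).reshape(480,640,3)
def crop(p,x,y,ww,hh,s,f):
    cv2.imwrite(f,cv2.resize(p[y:y+hh,x:x+ww],None,fx=s,fy=s,interpolation=cv2.INTER_CUBIC))
E
python3 - <<'E'
from h import *
p=cv2.imread("pics/scene0.png");crop(p,220,180,130,100,6,"pics/sc1.png")
p=cv2.imread("pics/top0.png");crop(np.clip(p*1.8,0,255).astype(np.uint8),300,215,120,100,6,"pics/tc1.png")
E
```

```text
(no output)
```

View pics/sc1.png

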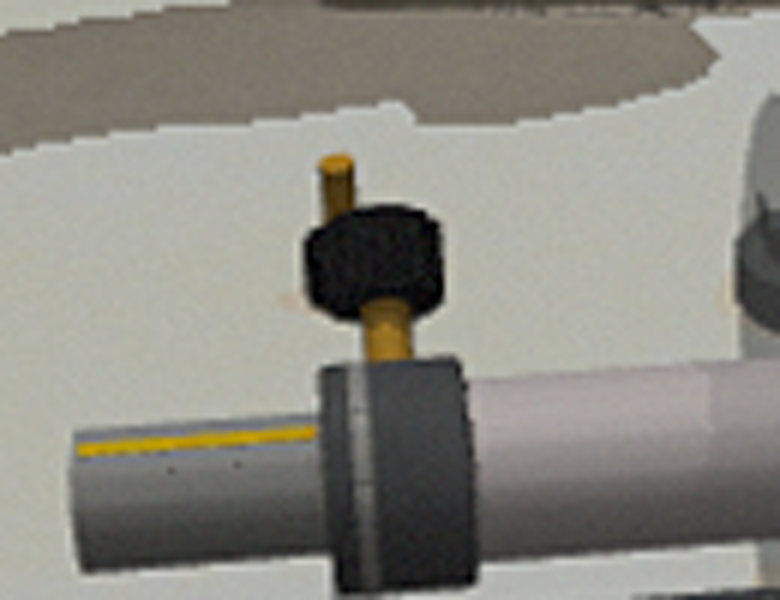

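View pics/tc1.png

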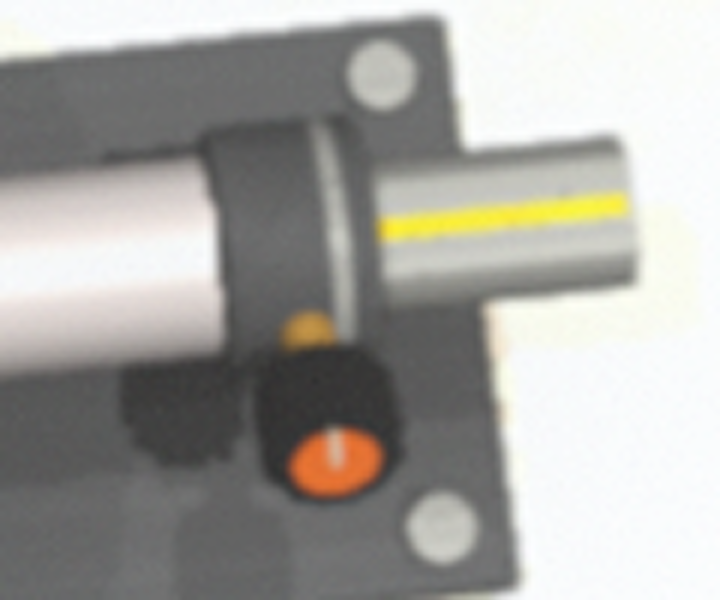

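Run:
```python
from h import *
from scipy.optimize import least_squares
C={n:cloud(n,np.load(n+"0.npy")) for n in("scene","top")}
for n in C:
    D=np.load(n+"0.npy")
    print(n,(D>0).mean())
def box(n,x,y,s,cx,cy,cw,ch): # crop coordinates
    a=C[n][int(y+cy/s):int(y+(cy+ch)/s),int(x+cx/s):int(x+(cx+cw)/s)].reshape(-1,3)
    return a[np.isfinite(a).all(1)]
S=np.vstack([box("scene",220,180,6,95,450,210,90)])
T=np.vstack([box("top",300,215,6,395,165,220,120)])
H1=box("scene",220,180,6,500,400,200,140);H2=box("top",300,215,6,0,180,200,170)
for nm,a in(("S",S),("T",T),("H1",H1),("H2",H2)): print(nm,len(a),a.mean(0),a.min(0),a.max(0))
def res(p,pts,r):
    # axis x = p0 + p1*(y), z=p2+p3*y
    d=np.array([p[1],1,p[3]]);d/=np.linalg.norm(d)
    q=pts-np.array([p[0],0,p[2]]);return np.linalg.norm(np.cross(q,d),axis=1)-r
for nm,a,r in(("bareS",S,.017),("bareT",T,.017),("hubS",H1,.022),("hubT",H2,.022)):
    f=least_squares(res,[.5,0,.115,0],args=(a,r),loss="soft_l1",f_scale=.001);print(nm,f.x,np.abs(f.fun).mean())
g=lambda p:np.r_[res(p,S,.017),res(p,T,.017),res(p,H1,.022),res(p,H2,.022)]
f=least_squares(g,[.5,0,.115,0],loss="soft_l1",f_scale=.001);print("all",f.x,np.abs(f.fun).mean())
# knob cloud
k=box("top",300,215,6,295,430,85,60);print("orange",len(k),np.median(k,0))
n=cv2.imread("pics/top0.png").astype(int)
m=(n[...,2]>110)&(n[...,1]<110)&(n[...,0]<70);m[:280]=0;m[300:]=0;m[:,:340]=0;m[:,370:]=0
v,u=np.nonzero(m);print("orange px",len(u),u.mean(),v.mean());a=C["top"][m];print(np.median(a,0));c=a.mean(0)
U,s,V=np.linalg.svd(a-np.median(a,0));print(s,V[2])
# yellow
for nn in C:
    n=cv2.imread(f"pics/{nn}0.png").astype(int)
    m=(n[...,2]>1.0*n[...,1])&(n[...,1]>2*n[...,0])&(n[...,1]>100)
    if nn=="scene": m[:245]=0;m[260:]=0;m[:,:230]=0;m[:,275:]=0
    else: m[:240]=0;m[265:]=0;m[:,:360]=0;m[:,410:]=0
    v,u=np.nonzero(m);a=C[nn][m];print(nn,len(u),u.mean(),v.mean(),np.median(a,0))
    pf=np.polyfit(u,v,1);print(pf,u.min(),u.max())
```

```text
scene 0.9958463541666667
top 0.9960904947916667
S 525 [ 0.60444992 -0.09831733  0.12525816] [ 0.59205592 -0.12288862  0.11209433] [ 1.10038584 -0.00490393  0.49858264]
T 740 [ 0.58810092 -0.0998873   0.13167679] [ 0.46244295 -0.12517609  0.12067276] [0.60241333 0.00855016 0.79038667]
H1 792 [ 0.59876955 -0.00615558  0.12688765] [ 0.5822739  -0.02874596  0.10551189] [1.10038584 0.01649453 0.49858264]
H2 924 [ 0.57831942 -0.01268358  0.13791148] [ 0.46244295 -0.03386867  0.12086308] [0.59815392 0.00855016 0.79038667]
bareS [ 0.57925022 -0.11323844  0.11651981  0.02801759] 0.003202615388274925
bareT [5.87174809e-01 8.57335712e-05 1.46559707e-01 1.74019390e-02] 0.004482909186347616
hubS [ 0.61598275  0.45259843  0.13167267 -0.90017553] 0.005302042961537839
hubT [0.61655    3.07886311 0.15888349 0.42000295] 0.006635012329905226
all [ 0.57974388 -0.10619388  0.11532593  0.01400101] 0.0037183066527659344
orange 140 [ 0.53477789 -0.06009972  0.15611734]
orange px 88 355.46590909090907 291.82954545454544
[ 0.53314765 -0.06009026  0.1547671 ]
[0.04091212 0.03836279 0.00718633] [-0.81738363 -0.09220369  0.56866728]
scene 80 252.0375 253.0875 [ 0.58872423 -0.09957158  0.12915467]
[-7.78877220e-02  2.72718127e+02] 233 271
top 113 383.4070796460177 250.69911504424778 [ 0.58937236 -0.10007781  0.12974403]
[-1.10225516e-01  2.92960358e+02] 364 403
```

Run:
```python
from h import *
from scipy.optimize import least_squares
C={};OK={}
for n in("scene","top"):
    d=np.load(n+"0.npy");C[n]=cloud(n,d);OK[n]=d>0
def box(n,x,y,s,cx,cy,cw,ch):
    sl=(slice(int(y+cy/s),int(y+(cy+ch)/s)),slice(int(x+cx/s),int(x+(cx+cw)/s)))
    return C[n][sl][OK[n][sl]]
P={"S":(box("scene",220,180,6,95,460,210,80),.017),"T":(box("top",300,215,6,395,165,220,115),.017),"H1":(box("scene",220,180,6,500,400,150,140),.022),"H2":(box("top",300,215,6,0,190,190,150),.022)}
def res(p,pts,r):
    d=np.array([p[1],1,p[3]]);d/=np.linalg.norm(d)
    return np.linalg.norm(np.cross(pts-np.array([p[0],0,p[2]]),d),axis=1)-r
def fit(ks):
    f=least_squares(lambda p:np.r_[tuple(res(p,*P[k]) for k in ks)],[.58,-.1,.115,0],loss="soft_l1",f_scale=.001);return f.x
f=fit(P);print(f,fit(["S","T"]),fit(["H1","H2"]))
for k in P: r=res(f,*P[k]);print(k,np.median(r),r.std())
# plate corners: knob etc. in stand axes
yaw=np.arctan(-f[1]);ey=np.array([-np.sin(yaw),np.cos(yaw),0]);ex=np.array([np.cos(yaw),np.sin(yaw),0]);o=np.array([f[0],0,f[2]])
def st(X): X=np.asarray(X)-o;return np.array([X@ex,X@ey,X[...,2]]).T
for u,v in((354.97,291.3),):pass
n=cv2.imread("pics/top0.png").astype(int)
m=(n[...,2]>1.6*n[...,1])&(n[...,2]>70);m[:278]=0;m[302:]=0;m[:,:340]=0;m[:,372:]=0
a=C["top"][m&OK["top"]];c=np.median(a,0);s=st(c);print("orange",m.sum(),c,s,"theta",np.arctan2(-s[0],s[2]),np.hypot(s[0],s[2]))
for nn in C:
    n=cv2.imread(f"pics/{nn}0.png").astype(int)
    m=(n[...,2]>n[...,1])&(n[...,1]>2*n[...,0])&(n[...,1]>100)
    if nn=="scene": m[:245]=0;m[260:]=0;m[:,:230]=0;m[:,275:]=0
    else: m[:240]=0;m[265:]=0;m[:,:360]=0;m[:,410:]=0
    # ray-intersect image row centre with plane at 14mm iteratively: use depth and rays
    a=st(C[nn][m&OK[nn]]);s=np.median(a,0);print(nn,s,"phi",np.arctan2(-s[0],s[2]))
pass
m1=tri((252.04,253.09),(383.4,250.70));print("tri(yellow approx)",m1[1],st(m1[0]))
```

```text
[ 0.57969467 -0.10716717  0.11534363  0.01412595] [ 0.58181354 -0.08655297  0.11368331 -0.00178419] [ 0.57979026 -0.09575569  0.11527053  0.00446669]
S 4.7515709826570496e-05 0.000999524556691865
T 1.7756461938392767e-05 0.0014106940826956805
H1 -0.00025296697137297194 0.0009709472468508781
H2 0.00015271796817422842 0.0010411956915407552
orange 121 [ 0.53312551 -0.06131515  0.15381629] [-0.05283758 -0.05600378  0.03847267] theta 0.9414390598388499 0.06536020236859556
scene [-0.00160603 -0.1000944   0.01381104] phi 0.11576574704685287
top [-0.00109865 -0.10062788  0.0144004 ] phi 0.07614543343153933
tri(yellow approx) 0.0012819143266683528 [-0.00092434 -0.10063625  0.01432447]
```

>>> {"name": "send_rows", "arguments": {"steps": [[0,0,0,0.022,-0.022,0,1],[0,0,0,0.022,-0.022,0,1],[0,0,0,0.022,-0.022,0,1],[0,0,0,0.022,-0.022,0,1],[0,0,0,0.022,-0.022,0,1],[0,0,0,0.022,-0.022,0,1],[0,0,0,0.022,-0.022,0,1],[0,0,0,0.022,-0.022,0,1],[0,0,0,0.022,-0.022,0,1],[0,0,0,0.022,-0.022,0,1]], "force": 10}}

```text
time: 1.1
ee_pos: [0.3219, -0.3217, 0.2345]
eef_rot: [0.991, 0.132, -0.003, -0.004]
ft_force: [1.4, -0.8, 0.2]
width: 0.0148
```

```bash
cat > s.py <<'E'
from h import *
s=read_state();r=R.from_quat(s["eef_rot"]).as_matrix()
print(s["time"],"pos",s["ee_pos"].round(4),"x",r[:,0].round(3),"y",r[:,1].round(3),"z",r[:,2].round(3),"q",s["joint_positions"].round(2),"F",s["ft_force"].round(2),"T",s["torque"].round(3),"tz",round(float(s["torque"]@r[:,2]),3),"w",round(s["width"],4))
E
python3 s.py
```

```text
1.1 pos [ 0.3219 -0.3217  0.2345] x [ 0.965  0.262 -0.004] y [ 0.262 -0.965 -0.008] z [-0.006  0.006 -1.   ] q [ 0.99 -0.02 -0.3   1.87 -0.01  1.3  -0.61] F [ 1.43 -0.85  0.19] T [-0.032  0.002  0.014] tz -0.013 w 0.0148
```

>>> {"name": "send_rows", "arguments": {"steps": [[0,0,0,0.022,-0.022,0,1],[0,0,0,0.022,-0.022,0,1],[0,0,0,0.022,-0.022,0,1],[0,0,0,0.022,-0.022,0,1],[0,0,0,0.022,-0.022,0,1],[0,0,0,0.022,-0.022,0,1],[0,0,0,0.022,-0.022,0,1],[0,0,0,0.022,-0.022,0,1],[0,0,0,0.012,-0.012,0,1],[0,0,0,0.0,0.0,0,1]]}}

```text
time: 2.1
ee_pos: [0.4576, -0.0758, 0.2333]
eef_rot: [0.991, 0.135, -0.004, -0.004]
ft_force: [-0.6, -0.3, -0.4]
width: 0.0006
```

```bash
python3 s.py
```

```text
2.1 pos [ 0.4576 -0.0758  0.2333] x [ 0.963  0.268 -0.007] y [ 0.268 -0.963 -0.01 ] z [-0.009  0.007 -1.   ] q [ 0.7   0.02 -0.63  1.84  0.01  1.29 -1.23] F [-0.57 -0.26 -0.43] T [-0.058  0.019  0.044] tz -0.044 w 0.0006
```

>>> {"name": "send_rows", "arguments": {"steps": [[0,0,0,0.006,-0.0015,0.015,1],[0,0,0,0.006,-0.0015,0.015,1],[0,0,0,0.006,-0.0015,0.015,1],[0,0,0,0.006,-0.0015,0.015,1],[0,0,0,0.006,-0.0015,0.012,1],[0,0,0,0.006,0,0.005,1],[0,0,0,0,0,0.002,1],[0,0,0,0,0,0,1],[0,0,0,0,0,0,1],[0,0,0,0,0,0,1]]}}

```text
time: 3.1
ee_pos: [0.4888, -0.064, 0.1513]
eef_rot: [0.991, 0.133, -0.005, -0.003]
ft_force: [-0.3, -0.1, -0.3]
width: 0.0004
```

```bash
python3 s.py
```

```text
3.1 pos [ 0.4888 -0.064   0.1513] x [ 0.965  0.263 -0.009] y [ 0.263 -0.965 -0.007] z [-0.01   0.005 -1.   ] q [ 0.64  0.18 -0.65  1.88  0.11  1.14 -1.35] F [-0.33 -0.11 -0.32] T [-0.001 -0.023  0.043] tz -0.043 w 0.0004
```

>>> {"name": "send_rows", "arguments": {"steps": [[0,0,0,0.006,0.001,-0.001,1],[0,0,0,0.006,0.001,-0.001,1],[0,0,0,0.006,0.001,-0.001,1],[0,0,0,0.005,0.001,-0.001,1],[0,0,0,0.005,0.001,-0.001,1],[0,0,0,0.005,0.001,-0.001,1],[0,0,0,0.005,0.001,-0.001,1],[0,0,0,0.005,0.001,-0.001,1],[0,0,0,0,0,0,1],[0,0,0,0,0,0,1]]}}

```text
time: 4.1
ee_pos: [0.5171, -0.062, 0.1555]
eef_rot: [0.991, 0.131, -0.029, -0.004]
ft_force: [-3.2, -1.0, 1.6]
width: 0.0005
```

```bash
python3 s.py
python3 - <<'E'
from h import *
p,d=camera("scene");crop(p,200,140,160,120,5,"pics/sc2.png")
E
```

```text
4.1 pos [ 0.5171 -0.062   0.1555] x [ 0.964  0.26  -0.057] y [ 0.26  -0.965 -0.015] z [-0.059  0.    -0.998] q [ 0.59  0.28 -0.64  1.77  0.17  1.22 -1.41] F [-3.18 -1.05  1.62] T [-0.083  0.526  0.033] tz -0.028 w 0.0005
```

View pics/sc2.png

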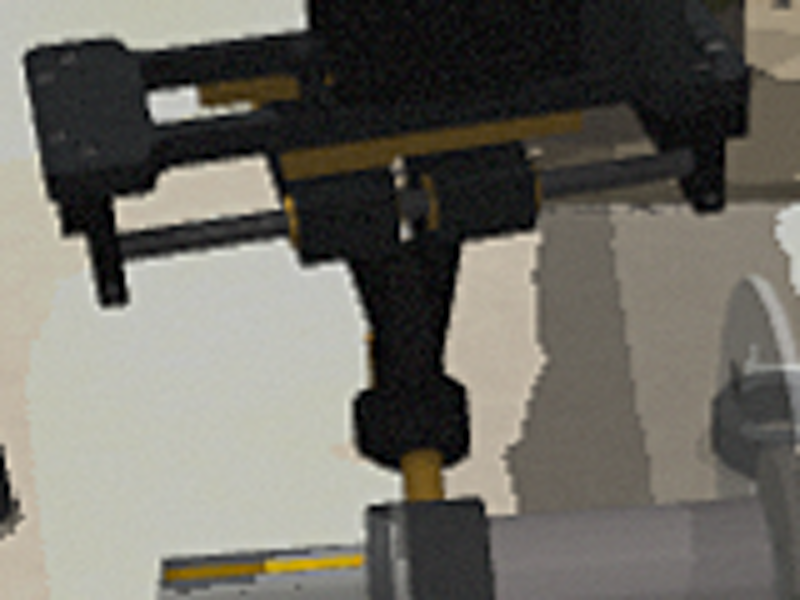

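>>> {"name": "send_rows", "arguments": {"steps": [[0,0.8,0,0.005,0.001,-0.001,1],[0,0.8,0,0.005,0.001,-0.001,1],[0,0.8,0,0.005,0.001,-0.001,1],[0,0.8,0,0.005,0.001,-0.001,1],[0,0.8,0,0.005,0.001,-0.001,1],[0,0.6,0,0.004,0.001,-0.001,1],[0,0.4,0,0.004,0.001,0,1],[0,0,0,0,0,0,1],[0,0,0,0,0,0,1],[0,0,0,0,0,0,1]]}}

```text
time: 5.15
ee_pos: [0.5151, -0.0625, 0.1501]
eef_rot: [0.991, 0.129, -0.032, -0.013]
ft_force: [-2.2, 0.3, 1.0]
width: 0.0005
```

```bash
python3 s.py
python3 - <<'E'
from h import *
p,d=camera("scene");crop(p,200,140,160,120,5,"pics/sc3.png")
p,d=camera("top");crop(np.clip(p*1.8,0,255).astype(np.uint8),280,200,160,120,5,"pics/tc3.png")
E
```

```text
5.15 pos [ 0.5151 -0.0625  0.1501] x [ 0.965  0.257 -0.059] y [ 0.255 -0.966 -0.034] z [-0.066  0.018 -0.998] q [ 0.59  0.28 -0.64  1.77  0.16  1.21 -1.4 ] F [-2.25  0.3   1.01] T [-0.156  0.387  0.021] tz -0.003 w 0.0005
```

View pics/sc3.png

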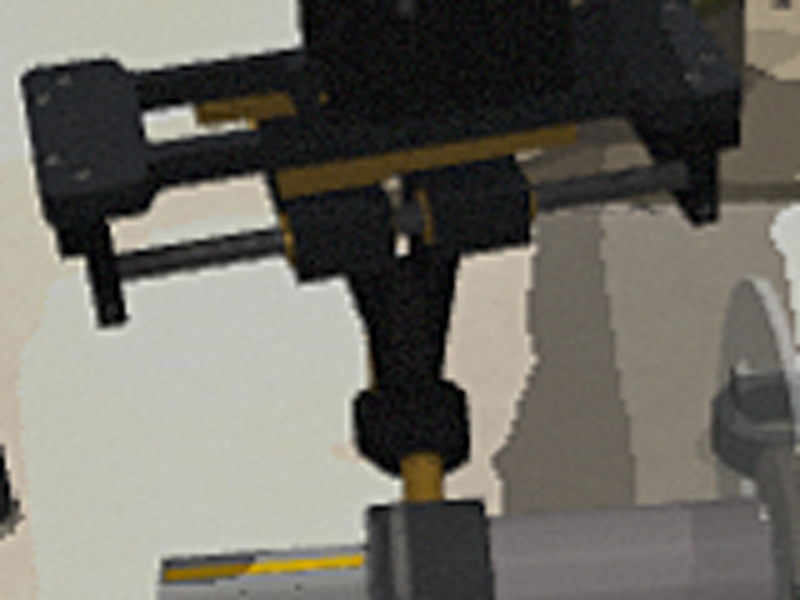

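View pics/tc3.png

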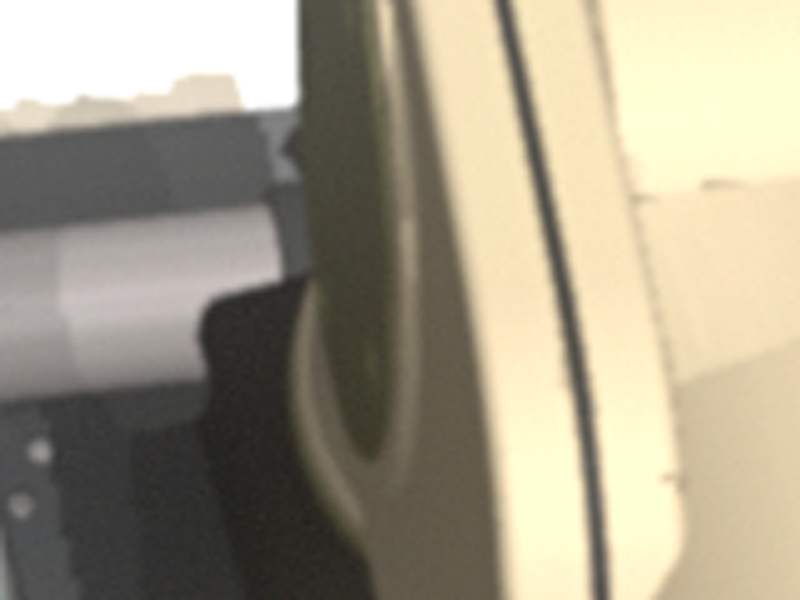

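>>> {"name": "send_rows", "arguments": {"steps": [[0,2,0,0.009,0.002,-0.003,1],[0,2,0,0.01,0.002,-0.003,1],[0,2,0,0.01,0.002,-0.003,1],[0,2,0,0.01,0.002,-0.003,1],[0,0,0,0,0,0,1],[0,0,0,0,0,0,1],[0,0,0,0,0,0,1],[0,0,0,0,0,0,1],[0,0,0,0,0,0,1],[0,0,0,0,0,0,1]]}}

```text
time: 6.25
ee_pos: [0.5158, -0.0627, 0.1488]
eef_rot: [0.992, 0.126, -0.009, -0.027]
ft_force: [-3.3, -0.8, 0.5]
width: 0.0002
```

```bash
python3 s.py
python3 - <<'E'
from h import *
p,d=camera("scene");crop(p,200,140,160,120,5,"pics/sc4.png")
E
```

```text
6.25 pos [ 0.5158 -0.0627  0.1488] x [ 0.968  0.251 -0.011] y [ 0.25  -0.967 -0.056] z [-0.025  0.051 -0.998] q [ 0.63  0.26 -0.64  1.8   0.11  1.16 -1.36] F [-3.28 -0.85  0.49] T [-0.129  0.86  -0.019] tz 0.066 w 0.0002
```

View pics/sc4.png

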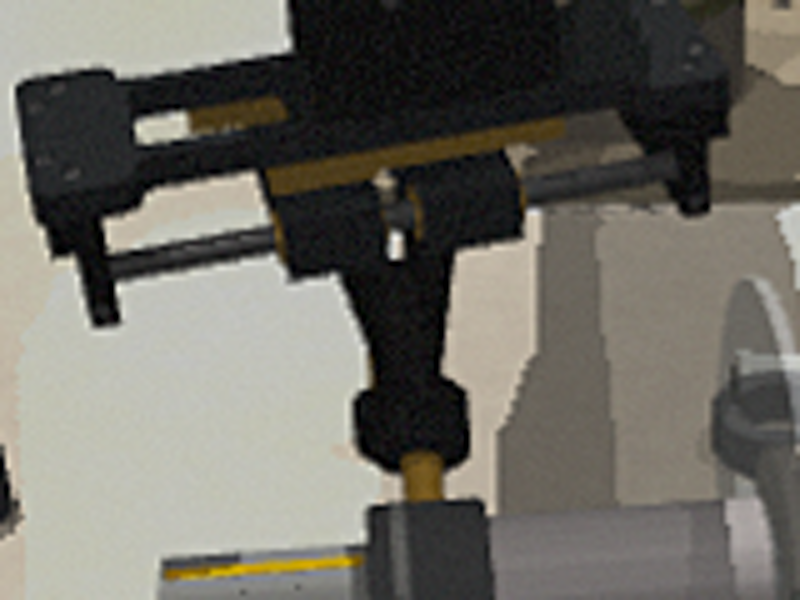

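>>> {"name": "send_rows", "arguments": {"steps": [[-2,2,0,0.015,0.004,-0.008,1],[-1,2,0,0.02,0.005,-0.01,1],[0,2,0,0.02,0.005,-0.01,1],[0,0,0,0,0,0,1],[0,0,0,0,0,0,1],[0,0,0,0,0,0,1],[0,0,0,0,0,0,1],[0,0,0,0,0,0,1],[0,0,0,0,0,0,1],[0,0,0,0,0,0,1]]}}

```text
time: 7.3
ee_pos: [0.5624, -0.062, 0.1739]
eef_rot: [0.991, 0.126, 0.035, -0.009]
ft_force: [0.5, 0.3, -0.4]
width: 0.0006
```

```bash
python3 s.py
python3 - <<'E'
from h import *
p,d=camera("scene");crop(p,200,140,160,120,5,"pics/sc5.png")
E
```

```text
7.3 pos [ 0.5624 -0.062   0.1739] x [0.966 0.249 0.071] y [ 0.251 -0.968 -0.009] z [ 0.066  0.026 -0.997] q [ 0.6   0.27 -0.64  1.73  0.15  1.13 -1.39] F [ 0.49  0.27 -0.35] T [0.005 0.131 0.009] tz -0.006 w 0.0006
```

View pics/sc5.png

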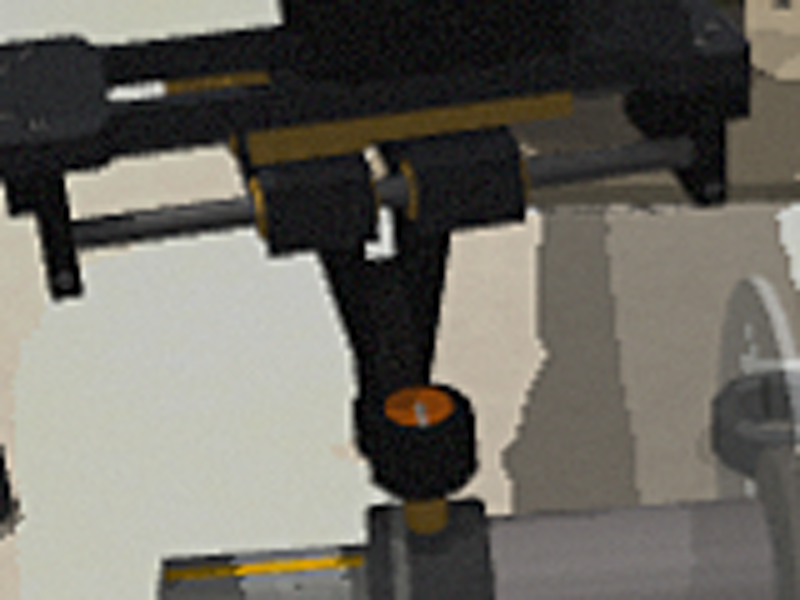

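>>> {"name": "send_rows", "arguments": {"steps": [[0,-2,0,-0.02,0,0,-1],[0,-2,0,-0.025,-0.005,0,-1],[0,0,0,-0.02,0,-0.03,-1],[0,0,0,0,0,-0.04,-1],[0,0,-8.5,0,0,-0.02,-1],[0,0,-8.5,0,0,0,-1],[0,0,-8.5,0,0,0,-1],[0,0,-8.5,0,0,0,-1],[0,0,-8.5,0,0,0,-1],[0,0,-8.5,0,0,0,-1]]}}

```text
time: 8.35
ee_pos: [0.4859, -0.0767, 0.2642]
eef_rot: [0.837, 0.546, -0.008, -0.008]
ft_force: [0.2, 0.6, -0.1]
width: 0.0727
```

```bash
python3 s.py
python3 - <<'E'
from h import *
p,d=camera("scene");np.save("scene6.npy",d);cv2.imwrite("pics/scene6.png",p);crop(p,200,160,160,120,5,"pics/sc6.png")
p,d=camera("top");np.save("top6.npy",d);cv2.imwrite("pics/top6.png",p)
E
```

```text
8.35 pos [ 0.4859 -0.0767  0.2642] x [ 0.403  0.915 -0.005] y [ 0.915 -0.403 -0.022] z [-0.022  0.004 -1.   ] q [ 0.72  0.09 -0.69  1.72  0.05  1.38 -0.39] F [ 0.21  0.62 -0.1 ] T [-0.055 -0.053 -0.021] tz 0.022 w 0.0727
```

View pics/sc6.png

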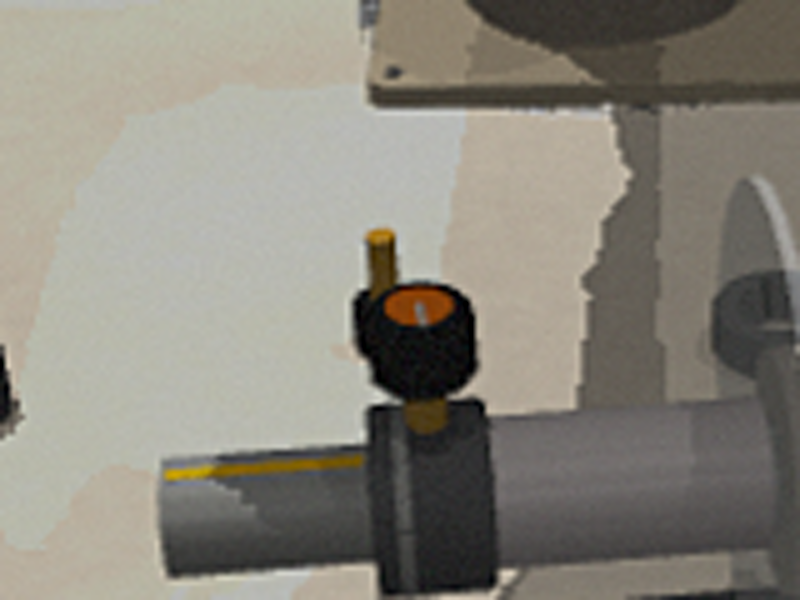

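View pics/top6.png

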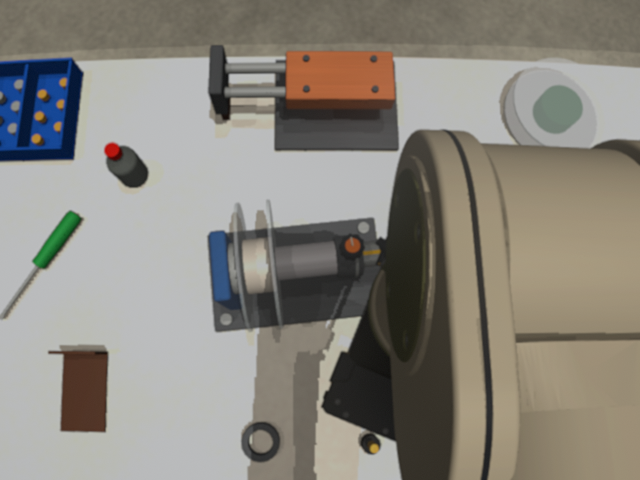

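```bash
cat > loc.py <<'E'
from h import *
import sys
k=sys.argv[1]
o=np.array([.5797,0,.1153]);yaw=np.arctan(.107);ex=np.array([np.cos(yaw),np.sin(yaw),0]);ey=np.array([-np.sin(yaw),np.cos(yaw),0])
def st(X): X=np.asarray(X)-o;return np.array([X@ex,X@ey,X[...,2]]).T
px={}
for n,(u0,u1,v0,v1) in (("scene",(255,310,200,250)),("top",(335,375,225,300))):
    p=cv2.imread(f"pics/{n}{k}.png").astype(int);d=np.load(f"{n}{k}.npy")
    m=(p[...,2]>1.8*p[...,1])&(p[...,2]>70)&(p[...,0]<.4*p[...,2]);M=np.zeros_like(m);M[v0:v1,u0:u1]=1;m&=M
    m=cv2.morphologyEx(m.astype(np.uint8),cv2.MORPH_CLOSE,np.ones((3,3)))>0
    v,u=np.nonzero(m);c=np.median(cloud(n,d)[m&(d>0)],0);s=st(c);px[n]=((u.min()+u.max())/2,(v.min()+v.max())/2)
    print(n,m.sum(),px[n],u.mean(),v.mean(),c.round(4),s.round(4),"theta",np.arctan2(-s[0],s[2]).round(3),np.hypot(s[0],s[2]).round(4))
X,e=tri(px["scene"],px["top"]);s=st(X);print("tri",X.round(4),e.round(4),s.round(4),"theta",np.arctan2(-s[0],s[2]).round(3),np.hypot(s[0],s[2]).round(4))
E
python3 loc.py 6
python3 - <<'E'
from h import *
crop(cv2.imread("pics/top6.png"),310,210,100,75,8,"pics/tc6.png")
E
```

```text
scene 76 (np.float64(283.5), np.float64(220.5)) 283.25 220.5921052631579 [ 0.5864 -0.0537  0.1799] [ 0.0009 -0.0541  0.0646] theta -0.015 0.0647
top 123 (np.float64(352.5), np.float64(245.0)) 352.6178861788618 245.8211382113821 [ 0.5857 -0.0558  0.1806] [ 0.     -0.0562  0.0653] theta -0.001 0.0653
tri [ 0.5868 -0.054   0.1807] 0.0025 [ 0.0014 -0.0545  0.0654] theta -0.021 0.0654
```

View pics/tc6.png

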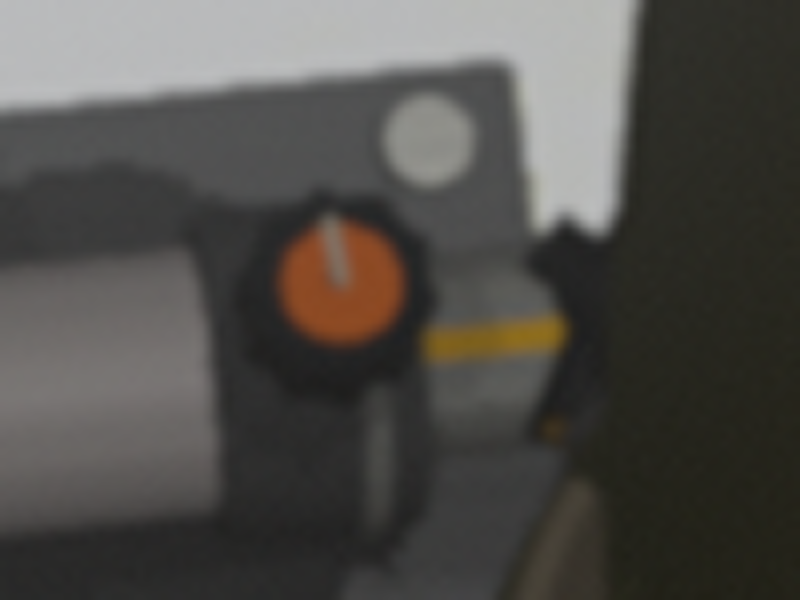

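>>> {"name": "send_rows", "arguments": {"steps": [[0,0,-8.5,0,0,0,-1],[0,0,-8.5,0,0,0,-1],[0,0,-8.5,0,0,0,-1],[0,0,-8.5,0,0,0,-1],[0,0,-8.5,0,0,0,-1],[0,0,-8.5,0,0,0,-1],[0,0,-8.5,0,0,0,-1],[0,0,-8.5,0,0,0,-1],[0,0,-8.5,0,0,0,-1],[0,0,-8.5,0,0,0,-1]]}}

```text
time: 9.45
ee_pos: [0.4795, -0.0779, 0.2632]
eef_rot: [0.25, 0.968, -0.004, -0.017]
ft_force: [-0.2, 0.0, 0.0]
width: 0.0869
```

```bash
cat > go.py <<'E'
from h import *
import sys
# target position and desired tool z; prints shift in tool axes and rotvec deg
t=np.array(eval(sys.argv[1]));th=float(sys.argv[2])
s=read_state();r=R.from_quat(s["eef_rot"]).as_matrix()
zd=np.array([np.sin(th),.107*np.sin(th),-np.cos(th)]);zd/=np.linalg.norm(zd)
z=r[:,2];ax=np.cross(z,zd)
print("shift",(r.T@(t-s["ee_pos"])).round(4),"rot",np.degrees(r.T@ax).round(2))
E
python3 s.py; python3 go.py "[.5862,-.055,.264]" 0.05
```

```text
9.45 pos [ 0.4795 -0.0779  0.2632] x [-0.874  0.484  0.03 ] y [ 0.484  0.875 -0.015] z [-0.034  0.001 -0.999] q [ 0.8   0.09 -0.77  1.72  0.06  1.39  1.09] F [-0.15  0.01  0.04] T [-0.027 -0.178  0.028] tz -0.027 w 0.0869
shift [-0.0822  0.0717 -0.0044] rot [-2.52 -4.08 -0.  ]
```

>>> {"name": "send_rows", "arguments": {"steps": [[-0.5,-0.8,0,-0.014,0.012,0,-1],[-0.5,-0.8,0,-0.014,0.012,0,-1],[-0.5,-0.8,0,-0.014,0.012,0,-1],[-0.5,-0.8,0,-0.014,0.012,0,-1],[-0.5,-0.8,0,-0.014,0.012,0,-1],[0,0,0,-0.012,0.012,0,-1],[0,0,0,0,0,0,-1],[0,0,0,0,0,0,-1],[0,0,0,0,0,0,-1],[0,0,0,0,0,0,-1]]}}

```text
time: 10.45
ee_pos: [0.5835, -0.0575, 0.2624]
eef_rot: [0.269, 0.963, 0.006, 0.02]
ft_force: [-0.5, 0.2, -0.0]
width: 0.0871
```

```bash
python3 s.py; python3 go.py "[.5862,-.055,.1744]" 0.05
```

```text
10.45 pos [ 0.5835 -0.0575  0.2624] x [-0.854  0.519 -0.034] y [0.518 0.855 0.022] z [ 0.041  0.001 -0.999] q [ 0.66  0.29 -0.77  1.54  0.21  1.35  0.9 ] F [-0.54  0.15 -0.03] T [ 0.064 -0.045 -0.023] tz 0.026 w 0.0871
shift [0.0021 0.0016 0.088 ] rot [-0.49 -0.32  0.  ]
```

>>> {"name": "send_rows", "arguments": {"steps": [[0,0,0,0.001,0.001,0.015,-1],[0,0,0,0.001,0.001,0.015,-1],[0,0,0,0,0,0.015,-1],[0,0,0,0,0,0.015,-1],[0,0,0,0,0,0.012,-1],[0,0,0,0,0,0.006,-1],[0,0,0,0,0,0.003,-1],[0,0,0,0,0,0,-1],[0,0,0,0,0,0,-1],[0,0,0,0,0,0,-1]]}}

```text
time: 11.45
ee_pos: [0.5837, -0.0551, 0.173]
eef_rot: [0.27, 0.963, 0.005, 0.018]
ft_force: [-0.2, 0.2, 0.3]
width: 0.087
```

```bash
python3 s.py; python3 go.py "[.5862,-.055,.1744]" 0.05;python3 - <<'E'
from h import *
p,d=camera("scene");np.save("scene7.npy",d);cv2.imwrite("pics/scene7.png",p);crop(p,200,140,160,120,5,"pics/sc7.png")
E
```

```text
11.45 pos [ 0.5837 -0.0551  0.173 ] x [-0.853  0.521 -0.033] y [0.52  0.854 0.02 ] z [ 0.038 -0.    -0.999] q [ 0.64  0.36 -0.75  1.66  0.27  1.19  0.85] F [-0.18  0.21  0.32] T [ 0.003 -0.126  0.024] tz -0.024 w 0.087
shift [-0.0021  0.0014 -0.0013] rot [-0.62 -0.41  0.  ]
```

View pics/sc7.png

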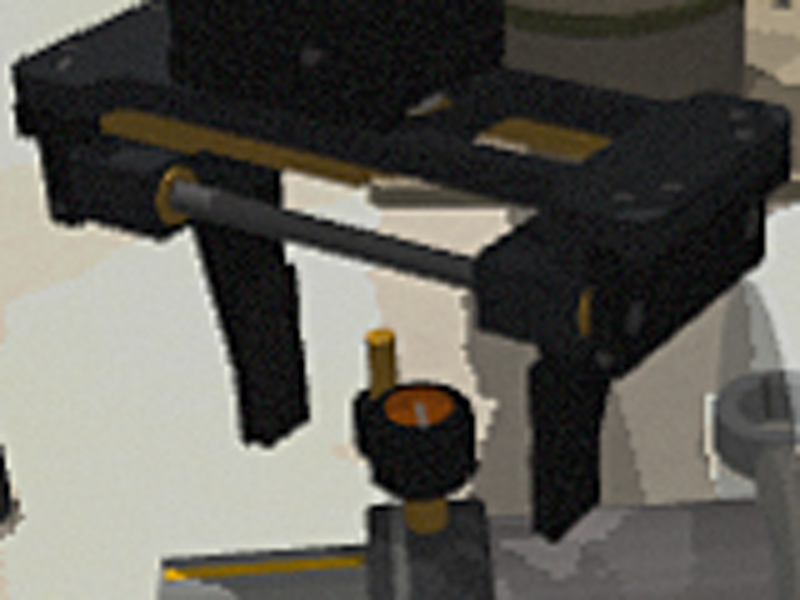

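>>> {"name": "send_rows", "arguments": {"steps": [[-0.6,-0.4,0,-0.002,0.001,-0.001,1],[0,0,0,0,0,0,1],[0,0,0,0,0,0,1],[0,0,0,0,0,0,1],[0,0,0,0,0,0,1],[0,0,0,0,0,0,1],[0,0,0,0,0,0,1],[0,0,0,0,0,0,1],[0,0,0,0,0,0,1],[0,0,0,0,0,0,1]], "force": 40}}

```text
time: 12.5
ee_pos: [0.5869, -0.0535, 0.1757]
eef_rot: [0.27, 0.963, 0.011, 0.025]
ft_force: [-0.4, -1.5, -0.4]
width: 0.027
```

```bash
python3 s.py
```

```text
12.5 pos [ 0.5869 -0.0535  0.1757] x [-0.854  0.519 -0.042] y [0.518 0.855 0.034] z [ 0.053  0.007 -0.999] q [ 0.64  0.36 -0.76  1.66  0.26  1.18  0.85] F [-0.36 -1.5  -0.36] T [-0.435 -0.13   0.05 ] tz -0.074 w 0.027
```

>>> {"name": "send_rows", "arguments": {"steps": [[0,0,6,0,0,0.0003,1],[0,0,6,0,0,0.0003,1],[0,0,6,0,0,0.0003,1],[0,0,6,0,0,0.0003,1],[0,0,6,0,0,0.0003,1],[0,0,6,0,0,0.0003,1],[0,0,6,0,0,0.0003,1],[0,0,6,0,0,0.0003,1],[0,0,6,0,0,0.0003,1],[0,0,6,0,0,0.0003,1]]}}

```text
time: 13.5
ee_pos: [0.5854, -0.0542, 0.1726]
eef_rot: [0.728, 0.686, 0.019, 0.016]
ft_force: [-1.2, 1.0, 0.8]
width: 0.0271
```

```bash
python3 s.py
```

```text
13.5 pos [ 0.5854 -0.0542  0.1726] x [0.059 0.998 0.007] y [ 0.997 -0.059  0.049] z [ 0.049  0.004 -0.999] q [ 0.51  0.32 -0.59  1.67  0.19  1.16 -0.18] F [-1.22  1.03  0.8 ] T [0.035 0.198 0.22 ] tz -0.218 w 0.0271
```

```bash
python3 s.py
python3 - <<'E'
from h import *
p,d=camera("scene");crop(p,200,140,160,120,5,"pics/sc8.png")
E
python3 s.py
```

```text
13.5 pos [ 0.5854 -0.0542  0.1726] x [0.059 0.998 0.007] y [ 0.997 -0.059  0.049] z [ 0.049  0.004 -0.999] q [ 0.51  0.32 -0.59  1.67  0.19  1.16 -0.18] F [-1.22  1.03  0.8 ] T [0.035 0.198 0.22 ] tz -0.218 w 0.0271
13.55 pos [ 0.5854 -0.0542  0.1726] x [0.066 0.998 0.007] y [ 0.997 -0.066  0.049] z [ 0.049  0.004 -0.999] q [ 0.51  0.32 -0.59  1.67  0.19  1.16 -0.19] F [-0.9   1.1   0.54] T [-0.007  0.253  0.108] tz -0.107 w 0.0268
```

View pics/sc8.png

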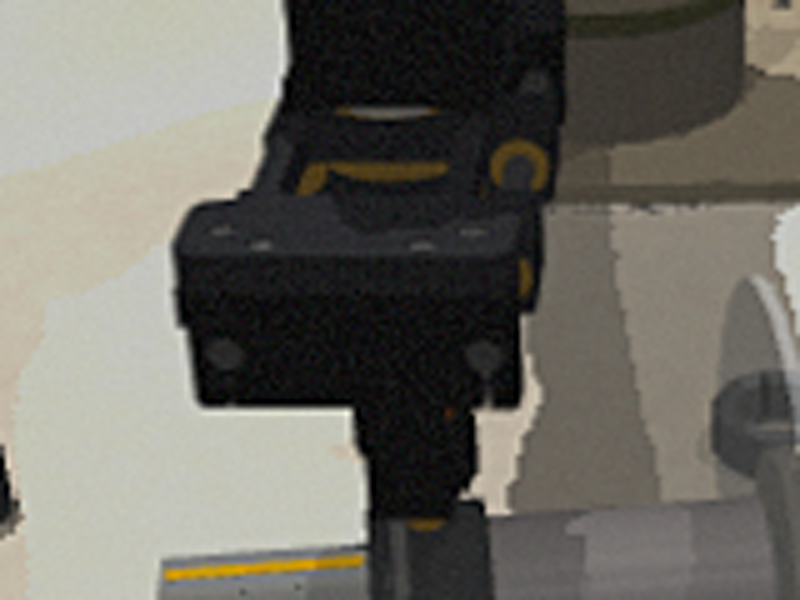

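>>> {"name": "send_rows", "arguments": {"steps": [[0,0,3,0,0,0.0002,1],[0,0,3,0,0,0.0001,1],[0,0,3,0,0,0.0002,1],[0,0,3,0,0,0.0001,1],[0,0,3,0,0,0.0002,1],[0,0,2,0,0,0.0001,1],[0,0,2,0,0,0.0001,1],[0,0,2,0,0,0.0001,1],[0,0,2,0,0,0.0001,1],[0,0,2,0,0,0.0001,1]]}}

```text
time: 14.55
ee_pos: [0.5849, -0.0541, 0.1715]
eef_rot: [0.858, 0.513, 0.021, 0.012]
ft_force: [0.8, 1.2, 1.0]
width: 0.027
```

```bash
python3 s.py
```

```text
14.55 pos [ 0.5849 -0.0541  0.1715] x [0.473 0.881 0.024] y [ 0.88  -0.473  0.042] z [ 0.048  0.001 -0.999] q [ 0.46  0.31 -0.53  1.67  0.17  1.16 -0.6 ] F [0.78 1.19 1.03] T [0.023 0.123 0.138] tz -0.137 w 0.027
```

>>> {"name": "send_rows", "arguments": {"steps": [[0,0,1,0,0,0.0001,1],[0,0,1,0,0,0,1],[0,0,1,0,0,0.0001,1],[0,0,1,0,0,0,1],[0,0,1,0,0,0.0001,1],[0,0,1,0,0,0.0001,1],[0,0,1,0,0,0,1],[0,0,1,0,0,0.0001,1],[0,0,1,0,0,0.0001,1],[0,0,1,0,0,0,1]]}}

```text
time: 15.55
ee_pos: [0.5845, -0.0539, 0.1709]
eef_rot: [0.901, 0.433, 0.021, 0.01]
ft_force: [-2.2, 0.6, 2.3]
width: 0.0273
```

```bash
python3 s.py
```

```text
15.55 pos [ 0.5845 -0.0539  0.1709] x [0.624 0.781 0.03 ] y [ 0.78  -0.625  0.036] z [ 0.047  0.001 -0.999] q [ 0.44  0.31 -0.5   1.67  0.16  1.15 -0.78] F [-2.18  0.64  2.28] T [0.227 0.722 0.06 ] tz -0.049 w 0.0273
```

```bash
cat > t.py <<'E'
from h import *
a=[]
for i in range(4):
    s=read_state();r=R.from_quat(s["eef_rot"]).as_matrix()
    a.append([s["torque"]@r[:,2],s["joint_torque"][6],*s["ft_force"],np.degrees(np.arctan2(r[1,0],r[0,0]))]);
    if i<3: camera("scene")
print(np.round(a,3),s["time"])
E
python3 t.py
```

```text
[[-4.9000e-02  4.0000e-01 -2.1800e+00  6.3800e-01  2.2810e+00  5.1372e+01]
 [-1.9000e-02  2.7700e-01 -2.3580e+00  1.6880e+00  2.4990e+00  5.1300e+01]
 [ 4.5000e-02 -3.3500e-01 -1.7770e+00  1.1910e+00  1.4670e+00  5.1403e+01]
 [ 2.8000e-02 -1.4600e-01 -1.6380e+00  1.4680e+00  3.0170e+00  5.1449e+01]] 15.7
```

>>> {"name": "send_rows", "arguments": {"steps": [[0,0,1,0,0,0.0001,1],[0,0,1,0,0,0,1],[0,0,1,0,0,0.0001,1],[0,0,1,0,0,0,1],[0,0,1,0,0,0,1],[0,0,1,0,0,0,1],[0,0,1,0,0,0,1],[0,0,1,0,0,0,1],[0,0,1,0,0,0,1],[0,0,1,0,0,0,1]]}}

```text
time: 16.7
ee_pos: [0.5844, -0.0538, 0.1707]
eef_rot: [0.938, 0.347, 0.022, 0.008]
ft_force: [-2.2, 1.4, 2.6]
width: 0.0269
```

```bash
python3 s.py; python3 t.py
```

```text
16.7 pos [ 0.5844 -0.0538  0.1707] x [0.759 0.651 0.036] y [ 0.65  -0.759  0.029] z [ 0.046  0.001 -0.999] q [ 0.41  0.3  -0.47  1.68  0.15  1.15 -0.96] F [-2.22  1.42  2.59] T [0.322 0.577 0.175] tz -0.16 w 0.0269
[[-1.6000e-01  2.1200e-01 -2.2200e+00  1.4200e+00  2.5910e+00  4.0621e+01]
 [-1.5600e-01  1.7200e-01 -2.4300e+00  1.1740e+00  1.5760e+00  4.0554e+01]
 [-6.3000e-02 -4.4000e-01 -2.3670e+00  2.1360e+00  1.3180e+00  4.0651e+01]
 [-2.6000e-02 -2.5000e-01 -1.5730e+00  1.1800e+00  2.2780e+00  4.0694e+01]] 16.85
```

>>> {"name": "send_rows", "arguments": {"steps": [[0,0,1,0,0,0,1],[0,0,0.5,0,0,0,1],[0,0,0.5,0,0,0,1],[0,0,0.5,0,0,0,1],[0,0,0.5,0,0,0,1],[0,0,0.5,0,0,0,1],[0,0,0.5,0,0,0,1],[0,0,0.5,0,0,0,1],[0,0,0.5,0,0,0,1],[0,0,1,0,0,0,1]]}}

```text
time: 17.85
ee_pos: [0.5844, -0.0538, 0.1706]
eef_rot: [0.956, 0.294, 0.022, 0.006]
ft_force: [-1.5, 1.0, 1.7]
width: 0.0266
```

```bash
python3 t.py
```

```text
[[-0.203  0.341 -1.502  0.989  1.732 34.238]
 [-0.182  0.222 -1.738  2.03   0.971 34.156]
 [-0.044 -0.416 -1.916  0.782  0.922 34.246]
 [-0.115 -0.255 -3.144  1.488  2.051 34.281]] 18.0
```

>>> {"name": "send_rows", "arguments": {"steps": [[0,0,0.5,0,0,0,1],[0,0,0.5,0,0,0,1],[0,0,0.5,0,0,0,1],[0,0,0.5,0,0,0,1],[0,0,0.5,0,0,0,1],[0,0,0.5,0,0,0,1],[0,0,0.5,0,0,0,1],[0,0,0.5,0,0,0,1],[0,0,0.5,0,0,0,1],[0,0,0.5,0,0,0,1]]}}

```text
time: 19.0
ee_pos: [0.5843, -0.0537, 0.1705]
eef_rot: [0.968, 0.249, 0.023, 0.005]
ft_force: [-2.2, 1.5, 1.8]
width: 0.0272
```

```bash
python3 t.py
```

```text
[[-2.2300e-01 -0.0000e+00 -2.2430e+00  1.5350e+00  1.8420e+00  2.8877e+01]
 [-1.8200e-01 -2.1000e-02 -1.7130e+00  2.8760e+00  1.4510e+00  2.8845e+01]
 [-1.3400e-01 -3.1700e-01 -2.4420e+00  1.7240e+00  1.3880e+00  2.8892e+01]
 [-9.1000e-02 -2.1400e-01 -1.4120e+00  1.1370e+00  1.3720e+00  2.8919e+01]] 19.15
```

>>> {"name": "send_rows", "arguments": {"steps": [[0,0,0.4,0,0,0,1],[0,0,0.4,0,0,0,1],[0,0,0.4,0,0,0,1],[0,0,0.4,0,0,0,1],[0,0,0.4,0,0,0,1],[0,0,0.4,0,0,0,1],[0,0,0.4,0,0,0,1],[0,0,0.4,0,0,0,1],[0,0,0.4,0,0,0,1],[0,0,0.4,0,0,0,1]]}}

```text
time: 20.15
ee_pos: [0.5843, -0.0536, 0.1705]
eef_rot: [0.977, 0.213, 0.023, 0.004]
ft_force: [-2.0, 1.4, 0.7]
width: 0.0273
```

```bash
python3 t.py
```

```text
[[-0.225 -0.047 -2.038  1.391  0.706 24.587]
 [-0.144 -0.063 -2.484  1.567  0.325 24.564]
 [-0.12  -0.3   -1.785  1.684  1.613 24.601]
 [-0.14  -0.214 -1.536  0.869  1.203 24.621]] 20.3
```

>>> {"name": "send_rows", "arguments": {"steps": [[0,0,0,0,0,0,-0.5],[0,0,0,0,0,0,-1],[0,0,0,0,0,0,-1],[0,0,0,0,0,0,-1],[0,0,0,0,0,0,-1],[0,0,0,0,0,-0.01,-1],[0,0,0,0,0,-0.02,-1],[0,0,0,0,0,-0.02,-1],[0,0,0,0,0,-0.02,-1],[0,0,0,0,0,-0.02,-1]]}}

```text
time: 21.3
ee_pos: [0.5793, -0.0555, 0.2633]
eef_rot: [0.977, 0.212, 0.022, 0.004]
ft_force: [1.2, 0.1, -0.6]
width: 0.0861
```

```bash
python3 s.py
```

```text
21.3 pos [ 0.5793 -0.0555  0.2633] x [0.909 0.414 0.04 ] y [ 0.414 -0.91   0.018] z [ 0.044  0.    -0.999] q [ 0.39  0.22 -0.44  1.56  0.1   1.33 -1.2 ] F [ 1.2   0.11 -0.62] T [ 0.017  0.096 -0.001] tz 0.002 w 0.0861
```

Now move back toward the robot and to the right to clear the view.

>>> {"name": "send_rows", "arguments": {"steps": [[0,0,0,-0.03,0,-0.005,-1],[0,0,0,-0.03,0.01,0,-1],[0,0,0,-0.03,0.03,0,-1],[0,0,0,-0.03,0.03,0,-1],[0,0,0,-0.02,0.03,0,-1],[0,0,0,0,0.03,0,-1],[0,0,0,0,0.03,0,-1],[0,0,0,0,0.03,0,-1],[0,0,0,0,0.02,0,-1],[0,0,0,0,0,0,-1]]}}

```text
time: 22.3
ee_pos: [0.539, -0.313, 0.2808]
eef_rot: [0.976, 0.214, 0.028, 0.009]
ft_force: [-0.4, 0.4, -0.6]
width: 0.087
```

```bash
python3 s.py
python3 - <<'E'
from h import *
for n in("scene","top"):
    p,d=camera(n);np.save(n+"9.npy",d);cv2.imwrite(f"pics/{n}9.png",p)
    if n=="scene": crop(p,200,160,160,120,5,"pics/sc9.png")
E
python3 loc.py 9
```

```text
22.3 pos [ 0.539  -0.313   0.2808] x [0.907 0.418 0.052] y [ 0.417 -0.909  0.029] z [ 0.059 -0.005 -0.998] q [ 0.67  0.28 -0.25  1.44  0.05  1.37 -0.72] F [-0.4   0.43 -0.62] T [ 0.028  0.118 -0.011] tz 0.012 w 0.087
scene 83 (np.float64(283.5), np.float64(223.5)) 283.7831325301205 223.25301204819277 [ 0.5853 -0.0528  0.1752] [-0.0001 -0.0531  0.0599] theta 0.001 0.0599
  return _methods._mean(a, axis=axis, dtype=dtype,
  ret = um.true_divide(
Traceback (most recent call last):
  File "loc.py", line 11, in <module>
    v,u=np.nonzero(m);c=np.median(cloud(n,d)[m&(d>0)],0);s=st(c);px[n]=((u.min()+u.max())/2,(v.min()+v.max())/2)
                                                                         ~~~~~^^
ValueError: zero-size array to reduction operation minimum which has no identity
```

View pics/sc9.png

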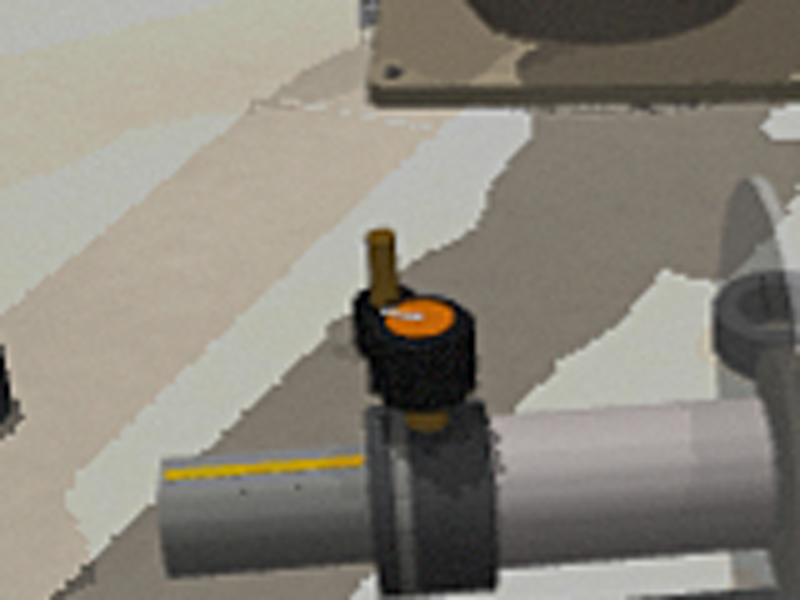

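View pics/top9.png

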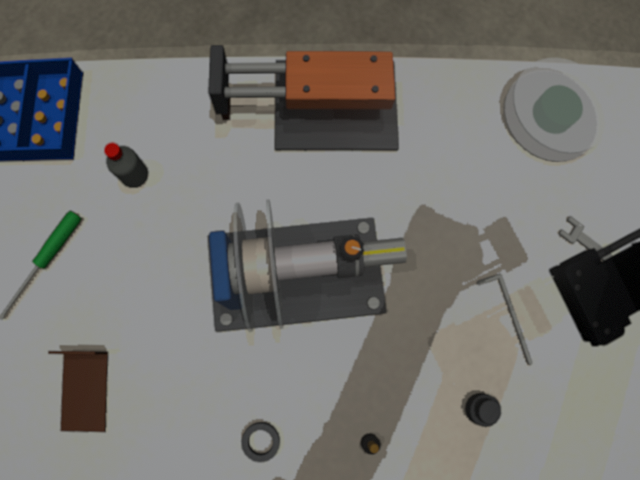

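```bash
sed -i 's/p\[...,2\]>1.8\*p\[...,1\])&(p\[...,2\]>70)/p[...,2]>1.5*p[...,1])\&(p[...,2]>60)/' loc.py; python3 loc.py 9; python3 loc.py 6
python3 - <<'E'
from h import *
crop(np.clip(cv2.imread("pics/top9.png")*1.8,0,255).astype(np.uint8),310,210,100,75,8,"pics/tc9.png")
E
```

```text
scene 88 (np.float64(282.5), np.float64(216.5)) 283.5113636363636 222.97727272727272 [ 0.5853 -0.0532  0.1751] [-0.0001 -0.0535  0.0598] theta 0.002 0.0598
top 151 (np.float64(352.0), np.float64(247.0)) 351.0794701986755 246.7019867549669 [ 0.5866 -0.0538  0.1757] [ 0.0011 -0.0543  0.0604] theta -0.019 0.0604
tri [ 0.5836 -0.0541  0.1849] 0.0002 [-0.0019 -0.0542  0.0696] theta 0.027 0.0696
scene 87 (np.float64(283.5), np.float64(216.0)) 283.17241379310343 220.66666666666666 [ 0.5868 -0.0533  0.1799] [ 0.0014 -0.0537  0.0646] theta -0.022 0.0646
top 150 (np.float64(352.0), np.float64(245.0)) 352.2733333333333 245.77333333333334 [ 0.5857 -0.0557  0.1807] [ 0.0001 -0.056   0.0654] theta -0.001 0.0654
tri [ 0.5856 -0.0532  0.1869] 0.0016 [ 0.0002 -0.0536  0.0716] theta -0.003 0.0716
```

View pics/tc9.png

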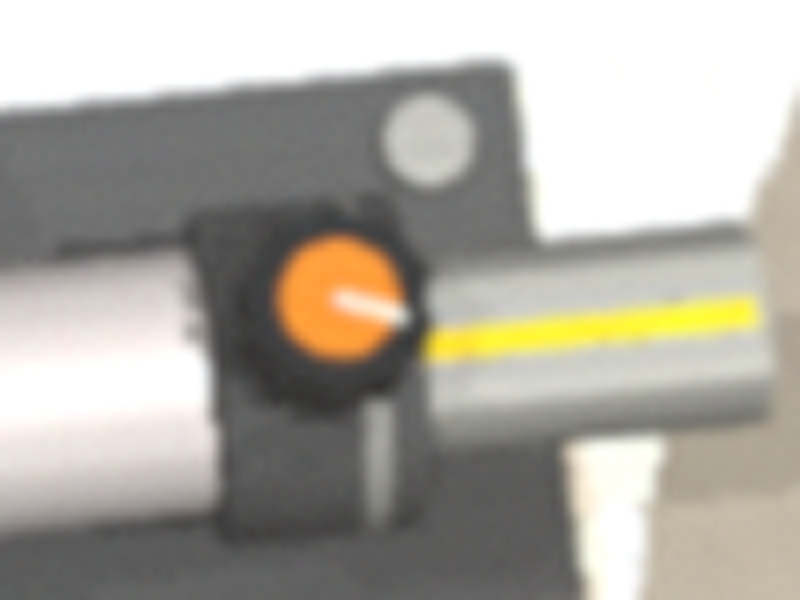

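The top view puts the knob's white mark about 120° clockwise of where it started. The knob top is about 5 mm further in, at a collar angle near 0. The bench items sit at the same pixels as before and the arm is clear, so I'm handing in.

```bash
python3 -c "
from bench import *
print(close_job())"
```

```text
the job is handed in; nothing more can be done
None
```

The collar is on the flat and the set screw is clamped. I handed the job in at about 22.5 s; it reports no verdict, and nothing measured the nose force directly.

**What I did:** I pushed the knob with the closed fingertips from about 0.94 rad until the collar ran onto the flat. The first gentle pushes did not move it, so I used a harder one. I then gripped the knob from above at 40 N, turned it about 2.16 rad clockwise, released it and backed the arm away.

**Last checks:**
- **Torque:** it rose from about 0.14 N m to about 0.22 N m while turning, the highest single reading in the final tightening. The readings are noisy, by about 0.05 N m or more. After stopping it read 0.12–0.14 N m, which fits the friction you described. One early reading, 0.22 N m at the fast first turn, I took as noise.
- **Knob turn and travel:** the white mark turned about 120°. The knob top moved in about 5 mm, where 3 mm per rad would give about 6.3 mm, so these two do not fully agree.
- **Collar angle:** it measures about 0 rad, while the yellow line suggested the flat is at about 0.06 to 0.12 rad. That is well within the flat, but the difference was not resolved.
- **Bench:** I compared the final top view with the first by eye. The other items show no visible shift, though the gripper partly hid the spanner. The arm is clear of everything.

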